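# Book the reamer back in at the luthier's bench

### The job

Put the red-handled reamer away: draw it out of the slanted stand and stand it in the blue cup, tip down on the bottom and handle up, and let go. Then log the use on the green bench counter: swing its lever all the way to its stop and let it spring right back. Keep the cup standing, and leave the blue-handled file and everything else lying about where it is.

Things in the scene. Friction and masses are not known exactly. Their poses are not given: they have to be found in the camera images.
- stand: fixed wooden stand, base 130 x 190 x 12 mm, with two square bays (18 mm inside, 95 mm deep, closed at the bottom) at its y = -50 and +50 mm, both leaning 35 degrees from vertical towards its -x (roughly the robot), mouths about 108 mm above the table. The reamer is in one, the file in the other. Origin: centre of the underside
- reamer: loose hand reamer, 190 mm long, about 90 g: steel shaft 13 mm diameter from the tip (0) to 108 mm, brass ferrule 20 mm diameter to 118 mm, RED round handle 26 mm diameter from 118 to 190 mm. Origin at the tip, z axis from tip to handle. Starts with 95 mm of shaft inside a bay of the stand, handle leaning 35 degrees to the robot's side; comes out along its own axis
- reamer_tip (a point): the reamer's tip (centre of the shaft's end face)
- reamer_grip (a point): point on the reamer's axis 160 mm from the tip, on the handle; 30 mm of handle lies beyond it
- cup: loose blue ceramic holder cup, about 0.5 kg, 64 mm diameter at the rim, 100 mm tall, wall 4 mm, floor about 5 mm thick; origin at underside centre, z up. The tool may lean against its rim when let go
- counter: fixed green bench counter, 120 x 120 mm, 70 mm tall, with white number wheels on front and top; the lever is pivoted on the centre of its top about a vertical axis. Origin: centre of the underside
- lever_pivot (a point): point on the lever's vertical axis, 110 mm above the table
- lever_post (a point): axis of the orange upright post at the lever's end, at 110 mm above the table; post 16 mm in diameter, from 79 to 129 mm above the table, 85 mm from the pivot; the flat steel arm under it has its top at 85 mm, the hub reaches 86 mm. It moves with the lever
- lever (a joint): angle of the sprung lever (rad): 0 at rest, 0.95 at the stop, counter-clockwise from above. The arm points 0.475 rad off the counter's -x axis (robot side), to its +y side at rest, to its -y side at the stop. The spring always returns it to 0 in about 0.5 s: 2 N at the post at rest, 5 N at the stop
- file: bystander: hand file of exactly the reamer's size and shape but with a BLUE handle, in the other bay of the slanted stand; origin at its tip, z towards the handle
- glue: bystander: white glue bottle with orange cap, 60 mm diameter, 160 mm tall; origin at underside centre
- jar: bystander: amber glass jar with steel lid, 72 mm diameter, 80 mm tall; origin at underside centre
- brush_pot: bystander: terracotta pot 84 mm diameter, 90 mm tall, with three brushes standing in it up to 180 mm high (not the holder cup); origin at underside centre
- sanding_block: bystander: cork sanding block 110 x 60 x 34 mm, long side along its x; origin at underside centre
- clamp: bystander: small wooden spool clamp standing up, 44 mm diameter, 82 mm tall; origin at underside centre
- mallet: bystander: wooden mallet 260 mm long lying down, along its x
- brace: bystander: strip of spruce bracing wood 200 x 30 x 20 mm, along its x; origin at underside centre
There are look-alikes about, which are no part of the job. Leave any yellow look-alike of the counter alone.

How it is judged:
On the way, in this order (a step that is already met when the one before it is completed fails the run):
1. the reamer stands in the blue cup, tip at the bottom, let go (horizontal distance between reamer_tip and cup below 0.034 m and z of reamer_tip in the frame of cup between -0.005 and 0.03 m and angle between reamer's own z axis and vertical below 0.5 rad and angle between cup's own z axis and vertical below 0.1 rad and contact force between the fingers and reamer below 0.1 N), for 0.3 s.
2. the counter's lever is swung to its stop (beyond 0.88 of 0.95 rad) (value of joint lever above 0.88 rad), for 0.05 s.
At the end, for the whole second after the job is handed in: The reamer stands handle up in the blue cup (tip within 34 mm of the cup's axis and less than 30 mm above its underside, leaning less than 0.5 rad), let go and at rest; the cup stands upright (within 0.1 rad); the lever has sprung back to below 0.06 rad (all of step 1 and linear speed of each of reamer, cup below 0.03 m/s and value of joint lever below 0.06 rad); the robot touches nothing.
It fails at once if the cup is tipped over (more than 0.4 rad) (angle between cup's own z axis and vertical above 0.4 rad).
It fails at once if the file or another bystander is moved by more than 40 mm (distance of any of file, glue, jar, brush_pot, sanding_block, clamp, mallet, brace from where it was at the start of the episode above 0.04 m).
It also fails if it takes over 72 s, if anything falls off the work surface, if the arm or the gripper's body presses on something with over 40 N, if the wrist force passes 120 N, or if a joint passes its speed limit or range.

### The arm

A 7-joint arm with a two-finger parallel gripper is mounted at the origin on the work surface. World frame = base frame: x ahead of the robot, y to its left, z up, the work surface at z = 0. Lengths are in m, angles in rad, forces in N, time in s.
With the tool pointing down it reaches from about 0.4 to 0.85 m from the base axis. Payload 10.4 kg.
Tool frame: the origin (TCP) lies on the mounting face of the last link; the fingertips stand 173 mm ahead of it and the grasp point (between the pads) lies 155 mm ahead of it (manip.tip_extent is the distance from the TCP to the fingertips, in m); z points along the fingers, y is the line along which they close (so a half turn about z gives the same grasp; the last joint's range is limited). The gripper opens to 85 mm and grips with 20 to 120 N. Pads are 22 mm wide; open, the fingers measure 114 mm over their backs; the gripper's body (76 mm by 85 mm) begins 54 mm behind the grasp point. The pads swing forward as they close: fully open they stand 13 mm farther back than shut.
Start: joints at [1.26, 0.332, -0.065, 1.46, 0.022, 1.35, -0.088], TCP at [0.177, -0.599, 0.405] pointing down, gripper open.
Joint ranges: [-2.6, 2.6], [-0.5, 2.12], [-1.47, 1.34], [0.16, 2.42], [-1.27, 4.41], [0.06, 2.06], [-2.6, 2.6]. Speed limits (rad/s): [2.22, 2.22, 2.79, 2.79, 3.14, 3.14, 3.14].

### API

Orientations are given as a unit quaternion [x, y, z, w].
In Python, from workcell import manip gives the robot as it stands.
- The arm moves only by the tool move_arm, never from a script. Its argument "plan" is one flat list of numbers, 7 for each row, row after row: the turn, a rotation vector about the tool's x, y, z in rad, then the shift along the tool's x, y, z in m, then the finger opening in m, from 0 to 0.0854. In form: [ax, ay, az, dx, dy, dz, gripper, ax, ay, az, dx, dy, dz, gripper, ...]. A call has 1 to 12 rows; each row is the pose to reach, as a shift and turn from the pose commanded when the call began, along the tool's axes at that moment; what a row does not reach only later rows make up. A row lasts 1/8 s, in which the tool goes at most 62.5 mm and 10.7 degrees, less where a joint would pass 70% of its speed; a pose out of reach is approached as far as the arm can. A call with a gripper value outside its range is refused whole. The fingers move at their own pace and stop on an object; "squeeze" is the grip in N (left out, the last holds). Time passes only in rows, so rows that repeat a pose let the fingers close. It gives the time, the measured TCP pose, the force, the opening and the grip force at its end, in the units of the state.
- manip.get_obs(): the state, without advancing time (a new reading comes with each control period).
- manip.camera(name): name is "side" or "top" or "wrist"; returns a dict with "color" (400x640x3 uint8, red, green, blue), "fx", "fy", "cx", "cy" (pixels), "cam_to_world" (4x4, takes a point from camera to world coordinates); the wrist camera has in their place "mount" (4x4, takes a point from camera to tool coordinates, whose origin is the TCP and whose axes are the flange's). Camera axes: x right, y down, z forward; pixel columns grow to the right and rows downward; lengths in m; the calibration is good to about 2 mm. The wrist camera is an equidistant fisheye: a pixel r from the principal point sees the ray r / f radians off the axis. A picture is of the moment at which its call begins: read the wrist's pose just before it. There is no depth.
- manip.hand_in(): hands the job in; it is judged then, once.
Trained networks look in a picture, given as the dict that the camera call returned (one of the last four; its "shot" number tells which), for a name from the list of things; names that differ only in an ending like _2 or _b are one class to them, and where a whole thing is asked for, a point or a joint stands for the part that bears it (a point fixed in the world has none). Each returns a list of dicts, best first, with "conf" (0 to 1); they miss things now and then, are a little off and sometimes report something else, mostly with a low value. They report only what shows in the picture. A call takes as long as a camera call. They do not tell look-alikes from the thing itself.
- manip.look_for(picture, label): "position" ([x, y, z] in m, in the coordinates of the camera as it stood for that picture, good to about 4 mm: the middle of the surface that is visible of it).
- manip.silhouettes(picture, label): "pixels" (400x640 bool, what is visible of it).
- manip.tip_of(picture, label): "position" ([x, y, z] in m, in the coordinates of the camera as it stood for that picture, good to about 4 mm: a listed point, or the origin of a listed thing).
The state is a dict: "clock": time; "joint_pos": joint angles; "joint_velocities": joint speeds; "tau": joint torques, N m; "position": TCP position; "ee_rot": TCP orientation; "ft_force": force on the tool from outside, world axes, zero at the start; "torque": the same for the moment, N m; "grip_width": opening from 0.0 (shut) to 1.0 (fully open); "grasp_force": force on a finger pad.
Only numpy, scipy, OpenCV 4.12 (cv2) and the standard library are available. Lean on these libraries where they do the work, as an engineer would, in place of code of your own. Each camera call takes 0.05 s, during which the arm holds its last target. There are 200 camera calls.

## Working session

There is one attempt and no reset: what is moved stays moved. The work goes in short steps, Python scripts to look and compute and a tool call to move; the robot and the scene stay as the last step left them, time stands still between calls to the robot, and variables do not carry over. Pictures are saved under pics/ and viewed, at most 12 in all, crops included, and the job is handed in when it is done.

Besides the shell and the picture viewer there is one more tool, called after "Request:" by a JSON object that holds its "name" and its "arguments", one argument or row to a line. move_arm: Moves the arm, as the interface text tells. Its arguments: {"type":"object","properties":{"plan":{"type":"array","items":{"type":"number"}},"squeeze":{"type":"number"}},"required":["plan"]}

```bash
mkdir -p pics; ls; cat > h.py <<'E'
from workcell import manip
import numpy as np, cv2
from scipy.spatial.transform import Rotation as R
def save(p,n,crop=None,s=1):
    im=p["color"][:,:,::-1]
    if crop: x0,y0,x1,y1=crop; im=im[y0:y1,x0:x1]
    cv2.imwrite("pics/"+n,cv2.resize(im,None,fx=s,fy=s,interpolation=cv2.INTER_CUBIC))
def w(p,pos): return (np.array(p["cam_to_world"])@np.r_[pos,1])[:3]
def px(p,pos): return (round(p["fx"]*pos[0]/pos[2]+p["cx"]),round(p["fy"]*pos[1]/pos[2]+p["cy"]))
E
python3 - <<'E'
from h import *
for c in ("top","side"):
    p=manip.camera(c); save(p,c+"0.png")
    print(c,np.round(p["cam_to_world"],3).tolist())
    for l in ["stand","reamer","reamer_tip","reamer_grip","cup","counter","lever_pivot","lever_post","file"]:
        for d in manip.tip_of(p,l): print(l,np.round(w(p,d["position"]),3),px(p,d["position"]),round(d["conf"],2))
o=manip.get_obs();print(o)
E
```

```text
pics
top [[0.015, -0.994, 0.112, 0.425], [-1.0, -0.014, 0.005, 0.017], [-0.003, -0.112, -0.994, 1.502], [0.0, 0.0, 0.0, 1.0]]
stand [ 0.558  0.283 -0.003] (237, 215) 0.58
stand [ 0.596 -0.011 -0.001] (328, 205) 0.5
stand [ 0.591 -0.012  0.108] (329, 203) 0.28
reamer [ 0.593 -0.012 -0.004] (328, 206) 0.19
reamer_tip [ 0.342  0.149 -0.004] (277, 283) 0.23
reamer_grip [0.494 0.314 0.161] (216, 232) 0.66
cup [ 0.6   -0.272  0.001] (409, 205) 0.64
cup [ 0.762  0.133 -0.002] (285, 154) 0.62
counter [ 0.382 -0.281  0.003] (412, 273) 0.66
counter [ 0.594 -0.01   0.001] (328, 206) 0.61
counter [ 0.648 -0.475 -0.002] (471, 191) 0.58
lever_pivot [ 0.38  -0.275  0.109] (417, 275) 0.62
lever_post [ 0.299 -0.255  0.107] (410, 302) 0.78
lever_post [0.504 0.007 0.112] (322, 231) 0.72
lever_post [ 0.566 -0.464  0.112] (480, 213) 0.7
side [[-0.806, -0.329, 0.492, -0.128], [-0.591, 0.448, -0.671, 0.945], [0.0, -0.832, -0.555, 0.907], [0.0, 0.0, 0.0, 1.0]]
stand [0.56  0.28  0.004] (267, 286) 0.69
reamer_grip [ 0.601 -0.273  0.001] (363, 194) 0.69
reamer_grip [0.495 0.314 0.16 ] (273, 258) 0.64
cup [ 0.
[... 626 characters left out ...]
 'joint_pos': array([ 1.26039272,  0.33217139, -0.06469679,  1.46009159,  0.02160684,
        1.34990481, -0.08852894]), 'joint_velocities': array([-0.00061251, -0.00083633, -0.00074142,  0.00118731,  0.00015686,
        0.00040185, -0.0007799 ]), 'tau': array([-9.17389043e-04, -6.25222707e+01,  4.85126639e-02, -3.91830540e+01,
        1.63681543e-02,  1.76807069e-03,  1.79883534e-05]), 'position': array([ 0.17741669, -0.59929341,  0.40475942]), 'ee_rot': array([9.89665954e-01, 1.43392104e-01, 1.47273862e-05, 5.80882409e-05]), 'ft_force': array([0.16384637, 0.66296487, 0.79622147]), 'torque': array([ 0.02147442,  0.04841198, -0.051422  ]), 'grasp_force': 0.0, 'grip_width': 1.000980149558959}
```

View pics/top0.png

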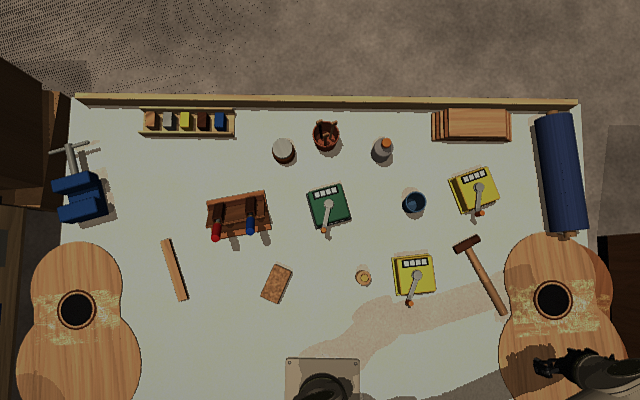

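View pics/side0.png

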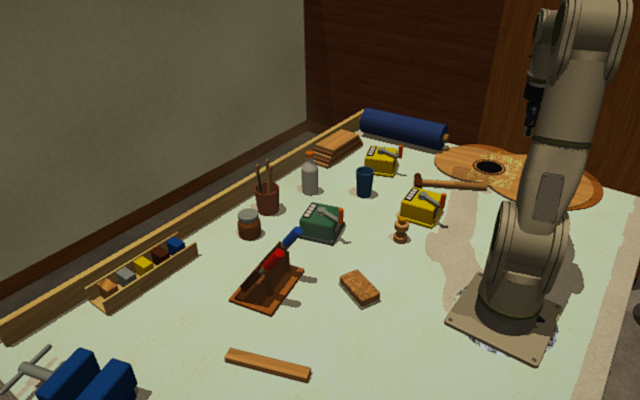

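Top view: the red handle is at (216,230) and the blue file at (250,225) in the stand. There are three counters: green at (328,205), and yellow at (413,275) and (472,190). Only the green one fits. The blue cup is at (414,202); the terracotta pot at (326,135) holds the brushes, so it isn't the cup. I'll confirm with one enlarged crop and measure the axis and yaw.

```bash
python3 - <<'E'
from h import *
def ray(p,u,v):
    T=np.array(p["cam_to_world"]); d=T[:3,:3]@np.array([(u-p["cx"])/p["fx"],(v-p["cy"])/p["fy"],1]); return T[:3,3],d/np.linalg.norm(d)
P={}
for c,box in (("top",(195,180,270,250)),("side",(225,220,310,300))):
    p=manip.camera(c)
    if c=="top": save(p,"top1.png",(190,120,450,300),3)
    hsv=cv2.cvtColor(p["color"],cv2.COLOR_RGB2HSV); h,s,v=[hsv[:,:,i].astype(int) for i in range(3)]
    for n,m in (("red",((h<4)|(h>172))&(s>150)&(v>70)),("blue",(h>100)&(h<130)&(s>120)&(v>50))):
        b=np.zeros_like(m); b[box[1]:box[3],box[0]:box[2]]=m[box[1]:box[3],box[0]:box[2]]
        k,lab,st,ce=cv2.connectedComponentsWithStats(b.astype(np.uint8)); i=1+np.argmax(st[1:,4])
        ys,xs=np.nonzero(lab==i); l=cv2.fitLine(np.c_[xs,ys].astype(np.float32),cv2.DIST_L2,0,.01,.01).ravel()
        print(c,n,st[i],ce[i].round(1),l[:2]); P[c,n]=(p,ce[i],l)
G={}
for n in("red","blue"):
    (o1,d1),(o2,d2)=[ray(P[c,n][0],*P[c,n][1]) for c in("top","side")]
    A=np.c_[d1,-d2]; t=np.linalg.lstsq(A,o2-o1,rcond=None)[0]; G[n]=(o1+t[0]*d1+o2+t[1]*d2)/2
    nn=[np.cross(ray(P[c,n][0],*P[c,n][1])[1],ray(P[c,n][0],*(P[c,n][1]+20*P[c,n][2][:2]))[1]) for c in("top","side")]
    a=np.cross(*nn); a/=np.linalg.norm(a); a*=np.sign(a[2])
    print(n,G[n].round(4),"gap",np.linalg.norm(o1+t[0]*d1-o2-t[1]*d2).round(4),"axis",a.round(3),"tilt",np.degrees(np.arccos(a[2])).round(1),"yaw",np.degrees(np.arctan2(-a[1],-a[0])).round(1))
y=G["red"]-G["blue"]; print("y",y.round(4),np.linalg.norm(y),"yaw",np.degrees(np.arctan2(-y[0],y[1])))
E
```

```text
top red [211 223  10  19 122] [215.  232.6] [ 0.09866522 -0.9951207 ]
top blue [246 217   8  18 121] [249.3 225.9] [0.00911457 0.99995846]
side red [263 248  21  21 184] [272.9 257.3] [ 0.75047815 -0.6608953 ]
side blue [283 227  20  20 166] [292.3 235.3] [ 0.7315814 -0.6817541]
red [0.4932 0.3157 0.1633] gap 0.0002 axis [-0.606 -0.141  0.783] tilt 38.5 yaw 13.1
blue [0.5137 0.2179 0.1607] gap 0.0006 axis [-0.594 -0.141  0.792] tilt 37.7 yaw 13.3
y [-0.0204  0.0978  0.0026] 0.09994591916833773 yaw 11.80807585088798
```

View pics/top1.png

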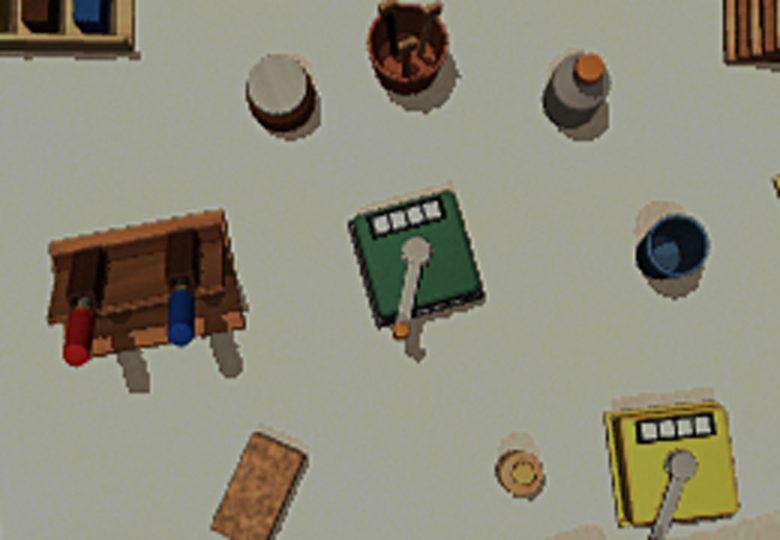

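The crop confirms it: red handle at the left, blue file beside it, green counter in the middle, blue open cup at the right. Next I work out the moves.

```bash
cat >> h.py <<'E'
G=np.array([.494,.3145,.161]); yaw=np.radians(12.3)
def frame(z,y):
    z=np.array(z,float);z/=np.linalg.norm(z); y=np.array(y,float); y-=z*(y@z); y/=np.linalg.norm(y)
    return R.from_matrix(np.c_[np.cross(y,z),y,z])
a=np.array([-np.sin(np.radians(35))*np.cos(yaw),-np.sin(np.radians(35))*np.sin(yaw),np.cos(np.radians(35))])
RG=frame(-a,[np.sin(yaw),-np.cos(yaw),0])
def rel(pos,rot,o=None):
    o=o or manip.get_obs(); r0=R.from_quat(o["ee_rot"])
    return np.r_[(r0.inv()*rot).as_rotvec(), r0.inv().apply(np.array(pos)-o["position"])].round(4).tolist()
E
python3 - <<'E'
from h import *
D=frame([0,0,-1],[.2,-.98,0])
print(rel([.45,-.3,.42],D)); print(rel([.45,.1,.45],RG)); print(rel(G+a*.235,RG))
E
```

```text
[0.0, -0.0, 0.0865, 0.3463, -0.2096, -0.0153]
[-0.0223, 0.6106, 0.0708, 0.4599, -0.5932, -0.0453]
[-0.0223, 0.6106, 0.0708, 0.4285, -0.7962, 0.0512]
```

Request:
{"name": "move_arm", "arguments": {
  "plan": [0,0,0.08,0.346,-0.21,-0.015,0.085,0,0,0.08,0.346,-0.21,-0.015,0.085,0,0,0.08,0.346,-0.21,-0.015,0.085,0,0,0.08,0.346,-0.21,-0.015,0.085,0,0,0.08,0.346,-0.21,-0.015,0.085,0,0,0.08,0.346,-0.21,-0.015,0.085,-0.022,0.61,0.071,0.46,-0.593,-0.045,0.085,-0.022,0.61,0.071,0.46,-0.593,-0.045,0.085,-0.022,0.61,0.071,0.46,-0.593,-0.045,0.085,-0.022,0.61,0.071,0.46,-0.593,-0.045,0.085,-0.022,0.61,0.071,0.46,-0.593,-0.045,0.085,-0.022,0.61,0.071,0.46,-0.593,-0.045,0.085]
}}

```text
clock: 2.6
position: [0.4474, 0.0539, 0.4465]
ee_rot: [0.948, 0.102, 0.299, -0.032]
ft_force: [1.4, -0.4, 0.5]
grip_width: 0.994
grasp_force: 0.0
```

```bash
python3 - <<'E'
from h import *
o=manip.get_obs(); print(o["position"],o["clock"],o["joint_pos"].round(2)); print(rel(G+a*.235,RG))
E
```

```text
[0.44735288 0.05386566 0.44651736] 2.6 [ 0.71 -0.34 -0.74  2.04 -0.44  0.78 -1.2 ]
[0.0007, -0.0003, 0.0004, -0.0809, -0.2448, 0.0567]
```

Request:
{"name": "move_arm", "arguments": {
  "plan": [0,0,0,-0.081,-0.245,0.057,0.085,0,0,0,-0.081,-0.245,0.057,0.085,0,0,0,-0.081,-0.245,0.057,0.085,0,0,0,-0.081,-0.245,0.057,0.085,0,0,0,-0.081,-0.245,0.057,0.085,0,0,0,-0.081,-0.245,0.057,0.085,0,0,0,-0.081,-0.245,0.057,0.085]
}}

```text
clock: 3.48
position: [0.3632, 0.2828, 0.3534]
ee_rot: [0.948, 0.101, 0.299, -0.032]
ft_force: [0.1, -0.7, 0.1]
grip_width: 0.988
grasp_force: 0.0
```

```bash
python3 - <<'E'
from h import *
o=manip.get_obs(); print(o["position"],o["clock"],o["joint_pos"].round(2)); print(rel(G+a*.235,RG))
p=manip.camera("wrist"); save(p,"w1.png"); M=np.array(p["mount"])
r0=R.from_quat(o["ee_rot"])
for l in("reamer_grip","reamer_tip","reamer","file"):
    for d in manip.tip_of(p,l):
        t=(M@np.r_[d["position"],1])[:3]; print(l,"tool",t.round(4),"world",(r0.apply(t)+o["position"]).round(4),round(d["conf"],2))
E
```

```text
[0.3631674  0.28284881 0.35339705] 3.475 [ 0.71 -0.48 -1.29  2.12 -0.35  0.61 -1.81]
[0.0007, 0.0002, -0.0014, -0.0001, -0.0031, -0.0002]
reamer_grip tool [-0.0012  0.0007  0.2334] world [0.4931 0.3103 0.1615] 0.69
reamer_tip tool [0.1072 0.3697 0.5026] world [0.8089 0.0011 0.003 ] 0.29
reamer tool [-0.0027 -0.0047  0.3944] world [0.581  0.3349 0.0287] 0.75
reamer tool [-0.0075  0.343   0.2927] world [ 0.5937 -0.0181  0.1092] 0.6
```

View pics/w1.png

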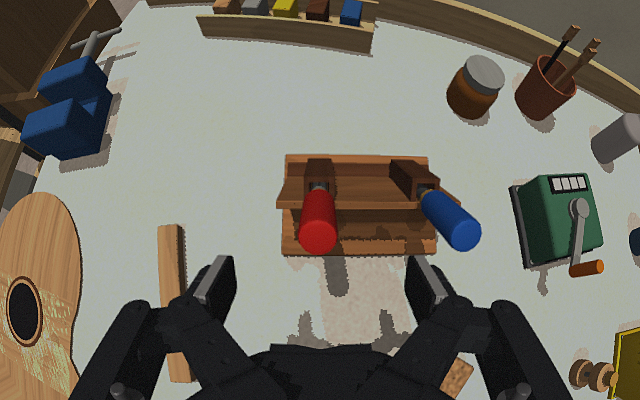

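Handle centred between the fingers (red at (318,230), pads at x = 233 and 408). Approach, close on it.

Request:
{"name": "move_arm", "arguments": {
  "plan": [0,0,0,0,-0.001,0.045,0.085,0,0,0,0,-0.001,0.09,0.085,0,0,0,0,-0.001,0.09,0.085,0,0,0,0,-0.001,0.09,0.085,0,0,0,0,-0.001,0.09,0.01,0,0,0,0,-0.001,0.09,0.01,0,0,0,0,-0.001,0.09,0.01,0,0,0,0,-0.001,0.09,0.01,0,0,0,0,-0.001,0.09,0.01,0,0,0,0,-0.001,0.09,0.01],
  "squeeze": 60
}}

```text
clock: 4.97
position: [0.3855, 0.2752, 0.3074]
ee_rot: [0.946, 0.106, 0.303, -0.043]
ft_force: [-4.9, 25.2, -2.5]
grip_width: 0.282
grasp_force: 58.8
```

```bash
python3 - <<'E'
from h import *
o=manip.get_obs(); print(o["position"],o["clock"],o["joint_pos"].round(3),o["ft_force"],o["torque"]); print(rel(G+a*.145,RG))
p=manip.camera("wrist"); save(p,"w2.png",(130,100,490,400),2)
E
```

```text
[0.38553044 0.27518612 0.3074364 ] 4.975 [ 0.93  -0.498 -1.469  2.157 -0.56   0.486 -1.601] [-4.921065   25.24208163 -2.45961973] [4.12385845 1.76943999 3.40936523]
[-0.0221, -0.0119, 0.0015, 0.0092, -0.0144, 0.041]
```

View pics/w2.png

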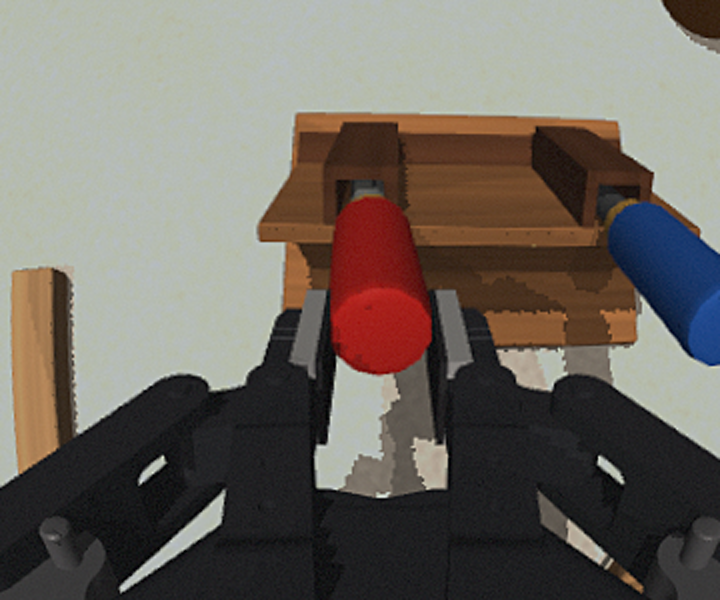

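The arm ran into joint limits (j2 and j3) with the tool along the reamer's axis, and the handle is only held at its end. I'll open, back out and grasp again with the tool closer to vertical.

Request:
{"name": "move_arm", "arguments": {
  "plan": [0,0,0,0,0,0,0.085,0,0,0,0,0,0,0.085,0,0,0,0,0,0,0.085,0,0,0,0,0,-0.03,0.085,0,0,0,0,0,-0.06,0.085,0,0,0,0,0,-0.06,0.085]
}}

```text
clock: 5.78
position: [0.3512, 0.2635, 0.3549]
ee_rot: [0.946, 0.105, 0.303, -0.04]
ft_force: [-0.1, 1.0, -0.8]
grip_width: 0.996
grasp_force: 0.0
```

```bash
cat >> h.py <<'E'
t=np.radians(12)
RV=frame([np.sin(t)*np.cos(yaw),np.sin(t)*np.sin(yaw),-np.cos(t)],[np.sin(yaw),-np.cos(yaw),0])
zV=RV.as_matrix()[:,2]
E
python3 - <<'E'
from h import *
o=manip.get_obs(); print(o["position"],o["clock"],o["joint_pos"].round(3),o["ft_force"])
print(rel(G-zV*.255,RV),rel([.5,.3,.45],RV),rel([.3,.65,.45],RV)); print((G-zV*.255))
E
```

```text
[0.35115812 0.26346412 0.35492272] 5.775 [ 0.608 -0.499 -1.179  2.172 -0.392  0.602 -1.753] [-0.10769053  1.02673359 -0.80953151]
[-0.0162, -0.4109, 0.0052, 0.1116, -0.019, 0.0118] [-0.0162, -0.4109, 0.0052, 0.1799, -0.0035, 0.0118] [-0.0162, -0.4109, 0.0052, 0.0823, -0.3893, -0.052]
[0.4421995  0.30320567 0.41042764]
```

Request:
{"name": "move_arm", "arguments": {
  "plan": [-0.016,-0.411,0.005,0.04,-0.019,-0.03,0.085,-0.016,-0.411,0.005,0.112,-0.019,0.012,0.085,-0.016,-0.411,0.005,0.112,-0.019,0.012,0.085,-0.016,-0.411,0.005,0.112,-0.019,0.012,0.085,-0.016,-0.411,0.005,0.112,-0.019,0.012,0.085,-0.016,-0.411,0.005,0.112,-0.019,0.012,0.085]
}}

```text
clock: 6.52
position: [0.4114, 0.2786, 0.4208]
ee_rot: [0.988, 0.106, 0.115, -0.018]
ft_force: [-0.0, -0.2, 0.1]
grip_width: 0.995
grasp_force: 0.0
```

```bash
python3 - <<'E'
from h import *
o=manip.get_obs(); print(o["position"],o["clock"],o["joint_pos"].round(3))
print(rel(G-zV*.255,RV),rel(G-zV*.155,RV))
p=manip.camera("wrist"); save(p,"w3.png"); M=np.array(p["mount"]);r0=R.from_quat(o["ee_rot"])
q=manip.camera("top");s=manip.camera("side")
for l in("reamer_grip","reamer"):
    for d in manip.tip_of(p,l):
        t=(M@np.r_[d["position"],1])[:3]; print(l,"tool",t.round(4),"world",(r0.apply(t)+o["position"]).round(4),round(d["conf"],2))
    for c in(q,s):
        for d in manip.tip_of(c,l): print(l,w(c,d["position"]).round(4),d["conf"])
E
```

```text
[0.4114473  0.27863269 0.42077055] 6.525 [ 1.159 -0.499 -1.469  1.807 -0.516  1.179 -1.564]
[-0.0112, -0.0239, -0.0029, 0.0319, -0.0174, 0.0184] [-0.0112, -0.0239, -0.0029, 0.0295, -0.0162, 0.1184]
reamer_grip tool [ 0.0246 -0.0058  0.2734] world [0.4947 0.3058 0.1606] 0.9
reamer_grip [0.4921 0.3087 0.1593] 0.59
reamer_grip [ 0.343   0.1493 -0.0028] 0.59
reamer_grip [0.494  0.3045 0.1568] 0.83
```

The arm is still in a poor configuration (j2 and j3 at their limits), because the tool kept its yaw while sweeping left. I'll go back to the right, then sweep with the yaw following the azimuth so that joint 1 does the work.

```bash
cat >> h.py <<'E'
def down(x):  # vertical tool, tool x at azimuth x deg
    x=np.radians(x); return frame([0,0,-1],[np.sin(x),-np.cos(x),0])
E
python3 - <<'E'
from h import *
print(rel([.5,0,.43],down(35)),rel([.5,-.3,.42],down(56)))
E
```

```text
[0.0347, -0.2323, -0.3941, 0.0289, 0.2919, -0.0055] [0.0778, -0.2261, -0.7589, -0.0353, 0.585, -0.014]
```

Request:
{"name": "move_arm", "arguments": {
  "plan": [0.035,-0.232,-0.394,0.029,0.292,-0.006,0.085,0.035,-0.232,-0.394,0.029,0.292,-0.006,0.085,0.035,-0.232,-0.394,0.029,0.292,-0.006,0.085,0.035,-0.232,-0.394,0.029,0.292,-0.006,0.085,0.035,-0.232,-0.394,0.029,0.292,-0.006,0.085,0.078,-0.226,-0.759,-0.035,0.585,-0.014,0.085,0.078,-0.226,-0.759,-0.035,0.585,-0.014,0.085,0.078,-0.226,-0.759,-0.035,0.585,-0.014,0.085,0.078,-0.226,-0.759,-0.035,0.585,-0.014,0.085,0.078,-0.226,-0.759,-0.035,0.585,-0.014,0.085,0.078,-0.226,-0.759,-0.035,0.585,-0.014,0.085,0.078,-0.226,-0.759,-0.035,0.585,-0.014,0.085]
}}

```text
clock: 8.48
position: [0.4117, -0.2434, 0.4475]
ee_rot: [0.883, 0.469, 0.013, 0.02]
ft_force: [-0.4, -0.8, 0.0]
grip_width: 0.996
grasp_force: 0.0
```

```bash
python3 - <<'E'
from h import *
o=manip.get_obs(); print(o["position"],o["clock"],o["joint_pos"].round(3), R.from_quat(o["ee_rot"]).as_matrix().round(2)[:,0])
print(rel([.45,-.45,.42],down(45)), rel([.6,0,.42],down(90)),rel([.5,.3,.43],down(121)))
E
```

```text
[ 0.411748   -0.24343425  0.44752172] 8.475 [ 2.347 -0.499 -1.469  1.734 -0.518  1.434  0.351] [0.56 0.83 0.  ]
[0.046, -0.0081, 0.1906, -0.1498, 0.146, 0.0338] [0.0462, 0.0103, -0.5946, 0.307, 0.0182, 0.0295] [0.0435, 0.0232, -1.1356, 0.4995, -0.232, 0.0086]
```

```bash
cat > fk.py <<'E'
import numpy as np, itertools
from scipy.spatial.transform import Rotation as R
from scipy.optimize import least_squares
D=[([1.26039,.33217,-.0647,1.46009,.02161,1.3499,-.08853],[.17742,-.59929,.40476],[.98967,.14339,0,0]),
([.71,-.34,-.74,2.04,-.44,.78,-1.2],[.44735,.05387,.44652],[.948,.102,.299,-.032]),
([.71,-.48,-1.29,2.12,-.35,.61,-1.81],[.36317,.28285,.3534],[.948,.101,.299,-.032]),
([.93,-.498,-1.469,2.157,-.56,.486,-1.601],[.38553,.27519,.30744],[.946,.106,.303,-.043]),
([.608,-.499,-1.179,2.172,-.392,.602,-1.753],[.35116,.26346,.35492],[.946,.105,.303,-.04]),
([1.159,-.499,-1.469,1.807,-.516,1.179,-1.564],[.41145,.27863,.42077],[.988,.106,.115,-.018]),
([2.347,-.499,-1.469,1.734,-.518,1.434,.351],[.41175,-.24343,.44752],[.883,.469,.013,.02])]
Q=np.array([d[0] for d in D]);P=np.array([d[1] for d in D]);O=R.from_quat([d[2] for d in D])
def fk(q,x,s):
    q=np.atleast_2d(q)*s; r=R.from_euler('z',q[:,0]+x[12]*0); p=np.zeros((len(q),3)); p[:,2]+=x[0]
    for i,ax in enumerate('yzyzyz',1):
        r=r*R.from_euler(ax,q[:,i])
        if i==2: p=p+r.apply([x[4],x[7],x[1]])
        if i==4: p=p+r.apply([x[5],x[8],x[2]])
        if i==6: p=p+r.apply([x[6],0,x[3]])
    return p,r*R.from_rotvec(x[9:12])
def res(x,s):
    p,r=fk(Q,x,s); return np.r_[(p-P).ravel()*3,(r.inv()*O).as_rotvec().ravel()]
if __name__=="__main__":
    best=[]
    for s in itertools.product([1,-1],repeat=7):
        for f in(0,1.57,3.1,-1.57):
            if s[1]<0: continue
            b=least_squares(res,[.3,.4,.4,.1,0,0,0,0,0,0,0,f,0],args=(np.array(s),),max_nfev=25)
            best.append((b.cost,s,b.x))
    best.sort(key=lambda b:b[0])
    for b in best[:4]: print(round(b[0],6),b[1],b[2].round(3))
    np.savez("fk.npz",s=best[0][1],x=best[0][2])
E
timeout 500 python3 fk.py
```

```text
0.000853 (-1, 1, -1, 1, -1, 1, -1) [ 2.300e-01  4.860e-01  4.880e-01  1.810e-01 -1.700e-02 -0.000e+00
 -2.000e-03 -3.800e-02 -6.000e-03 -1.000e-03  1.000e-03  1.571e+00
  0.000e+00]
0.000853 (-1, 1, -1, 1, -1, 1, -1) [ 2.300e-01  4.860e-01  4.880e-01  1.810e-01 -1.700e-02 -0.000e+00
 -2.000e-03 -3.800e-02 -6.000e-03 -1.000e-03  1.000e-03  1.571e+00
  0.000e+00]
0.000853 (-1, 1, -1, 1, -1, 1, -1) [ 2.300e-01  4.860e-01  4.880e-01  1.810e-01 -1.700e-02 -0.000e+00
 -2.000e-03 -3.800e-02 -6.000e-03 -1.000e-03  1.000e-03  1.571e+00
  0.000e+00]
0.000853 (-1, 1, -1, 1, -1, 1, -1) [ 2.300e-01  4.860e-01  4.880e-01  1.810e-01 -1.700e-02 -0.000e+00
 -2.000e-03 -3.800e-02 -6.000e-03 -1.000e-03  1.000e-03  1.571e+00
  0.000e+00]
```

```bash
cat > sim.py <<'E'
from h import *
from fk import fk,Q
from scipy.optimize import lsq_linear
z=np.load("fk.npz");S=z["s"];X=z["x"]
LO=np.array([-2.6,-.5,-1.47,.16,-1.27,.06,-2.6]);HI=np.array([2.6,2.12,1.34,2.42,4.41,2.06,2.6])
def F(q): p,r=fk(q,X,S); return p[0],r[0]
def sim(q,pos,rot,n=40,lam=.03):
    q=np.clip(np.array(q,float),LO+1e-3,HI-1e-3)
    for k in range(n):
        p,r=F(q); dp=np.array(pos)-p; dr=(rot*r.inv()).as_rotvec()
        f=min(1,.03/max(np.linalg.norm(dp),1e-9),.09/max(np.linalg.norm(dr),1e-9))
        e=np.r_[dp,dr*.3]*f
        J=np.zeros((6,7))
        for i in range(7):
            h=q.copy();h[i]+=1e-4;p2,r2=F(h);J[:,i]=np.r_[(p2-p)/1e-4,(r2*r.inv()).as_rotvec()/1e-4*.3]
        q=q+lsq_linear(np.r_[J,lam*np.eye(7)],np.r_[e,np.zeros(7)],(np.maximum(LO-q,-.3)-1e-9,np.minimum(HI-q,.3)+1e-9)).x
    p,r=F(q); return q,np.linalg.norm(p-pos),(rot*r.inv()).magnitude()
E
python3 - <<'E'
from sim import *
q0=Q[0]
q,_,_=sim(q0,[.45,-.3,.42],down(11.5)); print(q.round(2)); q,e,f=sim(q,[.447,.054,.4465],RG);print("W2",q.round(2),e,f)
q,e,f=sim(Q[5],[.5,0,.43],down(35),20);q,e,f=sim(q,[.5,-.3,.42],down(56),25);print("D6",q.round(2),e,f)
RVf=RV*R.from_rotvec([0,0,np.pi])
print("options from Q6")
for name,way in {"far":[([.6,-.3,.4],down(56))],"farlow":[([.7,-.3,.35],down(56))],"yaw90":[([.6,-.3,.4],down(100))],"yaw0":[([.6,-.3,.4],down(0))],"right":[([.3,-.6,.4],down(20))]}.items():
    q=Q[6]
    for w_ in way: q,e,f=sim(q,*w_); print(name,q.round(2),round(e,3),round(f,3))
    for az in (0,15,32): 
        r_=.6; q,e,f=sim(q,[r_*np.cos(np.radians(az)),r_*np.sin(np.radians(az)),.45],down(90+az))
    print("  sweep",q.round(2),round(e,3),round(f,3))
    for k in(.255,.155): q,e,f=sim(q,G-zV*k,RVf); print("  grasp",q.round(2),round(e,3),round(f,3))
    q,e,f=sim(q,G-zV*.155+a*.11,RVf); print("  draw",q.round(2),round(e,3),round(f,3))
E
```

```text
[ 0.78  0.17 -0.32  1.64  0.05  1.35 -0.92]
W2 [ 0.56 -0.29 -0.63  2.02 -0.34  0.77 -1.28] 7.88106850030428e-17 1.7867020217317425e-16
D6 [ 2.35 -0.5  -1.47  1.74 -0.56  1.33  0.37] 0.08605440798865903 0.1545709385438242
options from Q6
far [ 2.28 -0.5  -1.47  1.74 -0.61  1.23  0.31] 0.158 0.266
  sweep [ 1.28 -0.5  -1.47  1.68 -0.57  1.37  0.42] 0.092 0.168
  grasp [ 1.16 -0.5  -1.47  1.81 -0.53  1.16  1.59] 0.032 0.053
  grasp [ 1.11 -0.5  -1.47  1.98 -0.6   0.95  1.66] 0.082 0.114
  draw [ 1.11 -0.5  -1.47  1.84 -0.51  1.16  1.54] 0.006 0.009
farlow [ 2.2  -0.5  -1.47  1.79 -0.67  1.09  0.28] 0.246 0.369
  sweep [ 1.28 -0.5  -1.47  1.68 -0.57  1.37  0.42] 0.092 0.168
  grasp [ 1.16 -0.5  -1.47  1.81 -0.53  1.16  1.59] 0.032 0.053
  grasp [ 1.11 -0.5  -1.47  1.98 -0.6   0.95  1.66] 0.082 0.114
  draw [ 1.11 -0.5  -1.47  1.84 -0.51  1.16  1.54] 0.006 0.009
yaw90 [ 2.28 -0.5  -1.47  1.74 -0.61  1.22  1.08] 0.158 0.267
  sweep [ 1.28 -0.5  -1.47  1.68 -0.57  1.37  0.42] 0.092 0.168
  grasp [ 1.16 -0.5  -1.47  1.81 -0.53  1.16  1.59] 0.032 0.053
  grasp [ 1.11 -0.5  -1.47  1.98 -0.6   0.95  1.66] 0.082 0.114
  draw [ 1.11 -0.5  -1.47  1.84 -0.51  1.16  1.54] 0.006 0.009
yaw0 [ 2.27 -0.5  -1.47  1.74 -0.62  1.23 -0.67] 0.159 0.268
  sweep [ 1.28 -0.5  -1.47  1.68 -0.57  1.37  0.42] 0.092 0.168
  grasp [ 1.16 -0.5  -1.47  1.81 -0.53  1.16  1.59] 0.032 0.053
  grasp [ 1.11 -0.5  -1.47  1.98 -0.6   0.95  1.66] 0.082 0.114
  draw [ 1.11 -0.5  -1.47  1.84 -0.51  1.16  1.54] 0.006 0.009
right [ 1.75  0.63 -1.15  1.34  0.56  1.52 -0.57] 0.0 0.0
  sweep [ 0.32  0.59 -1.46  1.46  0.58  1.61 -0.54] 0.0 0.0
  grasp [ 0.53  0.3  -1.47  1.75  0.46  1.22  0.74] 0.0 0.0
  grasp [ 0.36  0.43 -1.31  1.84  0.63  1.09  0.62] 0.0 0.0
  draw [ 0.66  0.07 -1.47  1.84  0.21  1.13  0.9 ] 0.0 0.0
```

```bash
cat > srch.py <<'E'
from sim import *
import time,sys
rng=np.random.default_rng(int(sys.argv[1]))
def marg(q): return np.min(np.minimum(q-LO,HI-q))
t0=time.time();best=(-9,)
while time.time()-t0<240:
    q=Q[6];ways=[];m=9
    n=rng.integers(1,3)
    ys=[]
    W=[]
    for i in range(n+1):
        az=[rng.uniform(-75,-35),rng.uniform(-50,10),rng.uniform(-10,32)][i if i<n else 2]; r_=rng.uniform(.48,.72); x=rng.uniform(-30,220) if i==n else rng.uniform(-10,110)
        W.append((r_,az,x,rng.uniform(-.4,.4) if i<n else rng.uniform(-.2,.2),rng.uniform(.41,.5)))
    for r_,az,x,tl,h in W:
        c,s=np.cos(np.radians(az)),np.sin(np.radians(az))
        rot=R.from_rotvec(tl*np.array([-s,c,0]))*down(x)
        q,e,f=sim(q,[r_*c,r_*s,h],rot,25)
        if e>.01: m=-9;break
    if m<0: continue
    for flip in(0,1):
        rt=RV*R.from_rotvec([0,0,np.pi*flip]);qq=q;mm=9
        for k,(pp) in enumerate((G-zV*.255,G-zV*.155,G-zV*.155+a*.11)):
            qq,e,f=sim(qq,pp,rt,25); mm=min(mm,marg(qq)-(e+f)*10)
            if mm<best[0]: break
        if mm>best[0]: best=(mm,flip,W,qq); print(round(mm,3),flip,[np.round(w_,2).tolist() for w_ in W],qq.round(2),flush=True)
E
for i in 1 2 3 4; do (OMP_NUM_THREADS=1 python3 srch.py $i | tail -1) & done; wait; nproc
```

```text
this script no longer has the robot
0.366 0 [[0.71, -66.42, 72.49, 0.33, 0.49], [0.6, -18.64, 28.55, -0.26, 0.45], [0.56, 20.99, -29.98, -0.11, 0.44]] [-0.27  0.02 -0.51  1.83  0.14  1.11 -2.18]
0.43 0 [[0.58, -61.14, 1.77, -0.3, 0.44], [0.52, 2.42, 11.25, 0.25, 0.42], [0.56, 25.3, -29.26, 0.06, 0.46]] [-0.64  0.02 -0.13  1.83  0.12  1.11 -2.17]
0.495 1 [[0.57, -70.61, 91.98, -0.2, 0.44], [0.71, -27.53, 107.95, 0.37, 0.5], [0.63, 4.38, 92.4, 0.18, 0.41]] [ 0.2   0.03 -0.98  1.84  0.15  1.11  0.96]
4
```

```bash
cat >> h.py <<'E'
RVf=RV*R.from_rotvec([0,0,np.pi])
def way(r_,az,x,tl,h):
    c,s=np.cos(np.radians(az)),np.sin(np.radians(az))
    return [r_*c,r_*s,h],R.from_rotvec(tl*np.array([-s,c,0]))*down(x)
WS=[way(.57,-70.61,91.98,-.2,.44),way(.71,-27.53,107.95,.37,.5),way(.63,4.38,92.4,.18,.41)]
E
python3 -c "
from h import *
for W in WS: print(rel(*W))"
```

```text
[-0.0719, -0.1545, -0.6309, -0.3684, -0.0197, 0.0053]
[0.4059, 0.1453, -0.8948, 0.0521, 0.2301, -0.0416]
[0.2179, -0.052, -0.6364, 0.3626, 0.0141, 0.0395]
```

Request:
{"name": "move_arm", "arguments": {
  "plan": [-0.07,-0.155,-0.63,-0.37,-0.02,0.005,0.085,-0.07,-0.155,-0.63,-0.37,-0.02,0.005,0.085,-0.07,-0.155,-0.63,-0.37,-0.02,0.005,0.085,-0.07,-0.155,-0.63,-0.37,-0.02,0.005,0.085,-0.07,-0.155,-0.63,-0.37,-0.02,0.005,0.085,-0.07,-0.155,-0.63,-0.37,-0.02,0.005,0.085,-0.07,-0.155,-0.63,-0.37,-0.02,0.005,0.085,-0.07,-0.155,-0.63,-0.37,-0.02,0.005,0.085,-0.07,-0.155,-0.63,-0.37,-0.02,0.005,0.085,-0.07,-0.155,-0.63,-0.37,-0.02,0.005,0.085]
}}

```text
clock: 9.72
position: [0.1895, -0.5378, 0.4408]
ee_rot: [0.691, 0.716, -0.045, 0.089]
ft_force: [0.0, 0.6, -0.1]
grip_width: 0.997
grasp_force: 0.0
```

```bash
python3 - <<'E'
from sim import *
o=manip.get_obs();q=o["joint_pos"]; print(o["position"],q.round(2))
for W in WS: print(rel(*W))
qs=q
for W in WS[1:]+[(G-zV*.255,RVf),(G-zV*.155,RVf),(G-zV*.155+a*.11,RVf)]: qs,e,f=sim(qs,*W); print(qs.round(2),round(e,3),round(f,3))
E
```

```text
[ 0.18951979 -0.53784364  0.44081876] [ 2.2   0.37 -1.29  1.6   0.43  1.26  0.9 ]
[-0.0007, -0.0, 0.0016, 0.0003, -0.0003, 0.0008]
[0.3266, 0.4231, -0.2961, 0.1814, 0.4511, -0.0686]
[0.2376, 0.184, -0.0232, 0.5678, 0.4601, -0.051]
[ 0.61  0.68 -0.43  0.81  0.2   2.06  0.59] 0.0 0.0
[ 0.2   0.43 -0.49  1.35  0.17  1.58 -0.25] 0.0 0.0
[ 0.1   0.13 -0.89  1.75  0.23  1.14  0.93] 0.0 0.0
[ 0.05  0.27 -0.86  1.84  0.38  0.98  0.81] 0.0 0.0
[ 0.14  0.02 -0.91  1.84  0.14  1.11  0.96] 0.0 0.0
```

Out of the limits, as the model predicts. Continue.

Request:
{"name": "move_arm", "arguments": {
  "plan": [0.327,0.423,-0.296,0.181,0.451,-0.069,0.085,0.327,0.423,-0.296,0.181,0.451,-0.069,0.085,0.327,0.423,-0.296,0.181,0.451,-0.069,0.085,0.327,0.423,-0.296,0.181,0.451,-0.069,0.085,0.327,0.423,-0.296,0.181,0.451,-0.069,0.085,0.327,0.423,-0.296,0.181,0.451,-0.069,0.085,0.327,0.423,-0.296,0.181,0.451,-0.069,0.085,0.327,0.423,-0.296,0.181,0.451,-0.069,0.085,0.327,0.423,-0.296,0.181,0.451,-0.069,0.085,0.327,0.423,-0.296,0.181,0.451,-0.069,0.085]
}}

```text
clock: 10.98
position: [0.6288, -0.3293, 0.501]
ee_rot: [0.579, 0.795, -0.027, -0.182]
ft_force: [0.4, -0.1, -1.8]
grip_width: 0.999
grasp_force: 0.0
```

```bash
python3 - <<'E'
from sim import *
o=manip.get_obs();q=o["joint_pos"]; print(o["position"],q.round(2))
print(rel(*WS[1]),rel(*WS[2]),rel(G-zV*.255,RVf))
E
```

```text
[ 0.62880118 -0.32934094  0.50099618] [ 0.52  0.69 -0.23  0.77  0.1   2.06  0.66]
[0.0015, -0.0002, -0.0007, 0.0006, 0.0014, 0.0009] [-0.1133, -0.2078, 0.2867, 0.3274, 0.1466, 0.1484] [-0.1688, -0.5747, -1.4584, 0.6138, 0.0613, 0.2502]
```

Request:
{"name": "move_arm", "arguments": {
  "plan": [-0.113,-0.208,0.287,0.327,0.147,0.148,0.085,-0.113,-0.208,0.287,0.327,0.147,0.148,0.085,-0.113,-0.208,0.287,0.327,0.147,0.148,0.085,-0.113,-0.208,0.287,0.327,0.147,0.148,0.085,-0.113,-0.208,0.287,0.327,0.147,0.148,0.085,-0.113,-0.208,0.287,0.327,0.147,0.148,0.085,-0.113,-0.208,0.287,0.327,0.147,0.148,0.085]
}}

```text
clock: 11.85
position: [0.6272, 0.0521, 0.4094]
ee_rot: [0.687, 0.721, -0.067, -0.062]
ft_force: [0.3, 0.1, 0.8]
grip_width: 0.994
grasp_force: 0.0
```

```bash
python3 - <<'E'
from sim import *
o=manip.get_obs();q=o["joint_pos"]; print(o["position"],q.round(2))
print(rel(*WS[2]),rel(G-zV*.255,RVf))
E
```

```text
[0.62721699 0.05214643 0.40936471] [ 0.09  0.43 -0.34  1.34  0.11  1.57 -0.19]
[-0.0021, -0.0019, 0.0064, -0.0041, 0.0006, -0.0007] [-0.3181, -0.3094, -1.7156, 0.2597, -0.1701, 0.0294]
```

Request:
{"name": "move_arm", "arguments": {
  "plan": [-0.318,-0.309,-1.716,0.26,-0.17,0.03,0.085,-0.318,-0.309,-1.716,0.26,-0.17,0.03,0.085,-0.318,-0.309,-1.716,0.26,-0.17,0.03,0.085,-0.318,-0.309,-1.716,0.26,-0.17,0.03,0.085,-0.318,-0.309,-1.716,0.26,-0.17,0.03,0.085,-0.318,-0.309,-1.716,0.26,-0.17,0.03,0.085,-0.318,-0.309,-1.716,0.26,-0.17,0.03,0.085,-0.318,-0.309,-1.716,0.26,-0.17,0.03,0.085,-0.318,-0.309,-1.716,0.26,-0.17,0.03,0.085,-0.318,-0.309,-1.716,0.26,-0.17,0.03,0.085,-0.318,-0.309,-1.716,0.26,-0.17,0.03,0.085]
}}

```text
clock: 13.22
position: [0.4455, 0.2985, 0.4093]
ee_rot: [-0.102, 0.989, 0.009, 0.104]
ft_force: [0.7, 0.4, 0.1]
grip_width: 0.995
grasp_force: 0.0
```

```bash
python3 - <<'E'
from sim import *
o=manip.get_obs();q=o["joint_pos"]; print(o["position"],q.round(2))
print(rel(G-zV*.255,RVf),rel(G-zV*.155,RVf))
p=manip.camera("wrist"); save(p,"w4.png"); M=np.array(p["mount"]);r0=R.from_quat(o["ee_rot"])
for l in("reamer_grip","reamer"):
    for d in manip.tip_of(p,l):
        t=(M@np.r_[d["position"],1])[:3]; print(l,"tool",t.round(4),"world",(r0.apply(t)+o["position"]).round(4),round(d["conf"],2))
    for c in ("top","side"):
        c=manip.camera(c)
        for d in manip.tip_of(c,l): print(l,w(c,d["position"]).round(4),d["conf"])
E
```

```text
[0.4454694  0.29850817 0.40928147] [-0.04  0.12 -0.71  1.74  0.21  1.14  0.97]
[-0.0055, 0.0003, -0.0079, 0.0019, 0.0053, -0.0016] [-0.0055, 0.0003, -0.0079, 0.002, 0.0058, 0.0984]
reamer_grip tool [ 0.0025 -0.0051  0.2514] world [0.4955 0.3028 0.1629] 0.93
reamer_grip [0.4924 0.3066 0.1616] 0.64
reamer_grip [ 0.5946 -0.0131  0.1084] 0.71
reamer tool [-0.0589  0.0091  0.3983] world [0.5815 0.3347 0.0319] 0.58
reamer tool [0.1104 0.1825 0.3936] world [0.383  0.4703 0.0006] 0.33
reamer [ 0.3743 -0.5032 -0.0057] 0.45
reamer [ 0.3427  0.1479 -0.0005] 0.62
```

View pics/w4.png

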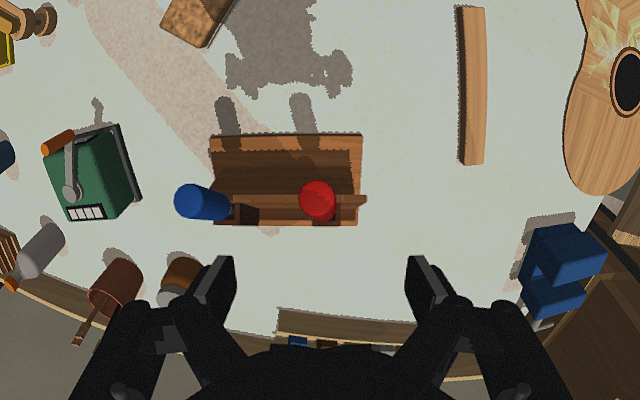

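The view shows the red handle at (317,200), centred between the pads at x = 234 and 408. The joints have margin. Go down and grip.

Request:
{"name": "move_arm", "arguments": {
  "plan": [0,0,0,0.002,-0.003,0.048,0.085,0,0,0,0.002,-0.003,0.095,0.085,0,0,0,0.002,-0.003,0.095,0.085,0,0,0,0.002,-0.003,0.095,0.085,0,0,0,0.002,-0.003,0.095,0.01,0,0,0,0.002,-0.003,0.095,0.01,0,0,0,0.002,-0.003,0.095,0.01,0,0,0,0.002,-0.003,0.095,0.01,0,0,0,0.002,-0.003,0.095,0.01,0,0,0,0.002,-0.003,0.095,0.01],
  "squeeze": 70
}}

```text
clock: 15.02
position: [0.4631, 0.3011, 0.3158]
ee_rot: [-0.104, 0.989, 0.01, 0.104]
ft_force: [-3.1, 4.1, 5.0]
grip_width: 0.289
grasp_force: 67.6
```

```bash
python3 - <<'E'
from sim import *
o=manip.get_obs();q=o["joint_pos"]; print(o["position"],q.round(2),o["ft_force"])
r0=R.from_quat(o["ee_rot"])
print("grasp pt",(o["position"]+r0.apply([0,0,.155])).round(4))
for k in(.05,.09,.105,.13): print(k,(r0.inv().apply(a*k)).round(4))
print(sim(q,o["position"]+a*.11,r0))
p=manip.camera("wrist"); save(p,"w5.png")
E
```

```text
[0.46307907 0.30112107 0.31578703] [-0.08  0.24 -0.69  1.82  0.32  0.97  0.89] [-3.11504464  4.05656884  4.9760497 ]
grasp pt [0.4946 0.3077 0.1642]
0.05 [ 0.0195 -0.0002 -0.046 ]
0.09 [ 0.0352 -0.0003 -0.0828]
0.105 [ 0.041  -0.0004 -0.0966]
0.13 [ 0.0508 -0.0005 -0.1197]
(array([-0.03276356,  0.00924023, -0.71935072,  1.8409297 ,  0.12776396,
        1.11683447,  0.983261  ]), np.float64(0.0), 1.3088399533119124e-16)
```

View pics/w5.png

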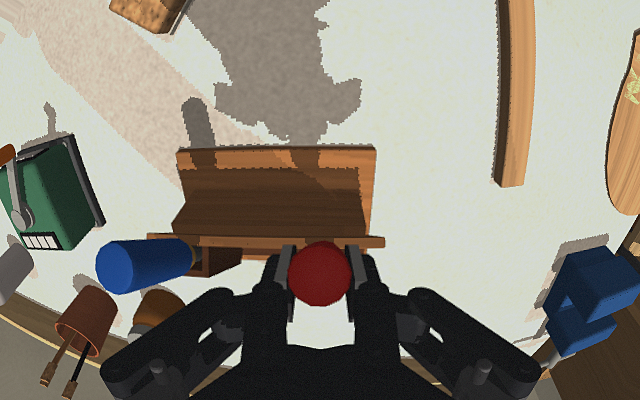

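Gripped: the handle is between the pads at (320,273), opening about 25 mm. Draw out along the axis.

Request:
{"name": "move_arm", "arguments": {
  "plan": [0,0,0,0.008,0,-0.018,0.01,0,0,0,0.016,0,-0.037,0.01,0,0,0,0.023,0,-0.055,0.01,0,0,0,0.031,0,-0.074,0.01,0,0,0,0.039,0,-0.092,0.01,0,0,0,0.047,0,-0.11,0.01,0,0,0,0.047,0,-0.11,0.01,0,0,0,0.047,0,-0.11,0.01]
}}

```text
clock: 16.08
position: [0.3966, 0.2855, 0.4122]
ee_rot: [-0.103, 0.989, 0.009, 0.103]
ft_force: [-0.1, 0.6, -0.7]
grip_width: 0.287
grasp_force: 67.4
```

```bash
python3 - <<'E'
from sim import *
o=manip.get_obs();q=o["joint_pos"]; print(o["position"],q.round(2),o["ft_force"]); r0=R.from_quat(o["ee_rot"])
p=manip.camera("side"); save(p,"s2.png",(180,130,500,370),2.4)
for l in("reamer_tip","reamer_grip","cup"):
    for d in manip.tip_of(p,l): W=w(p,d["position"]);print(l,W.round(4),"tool",r0.inv().apply(W-o["position"]).round(4),round(d["conf"],2))
p=manip.camera("top")
for l in("reamer_tip","reamer_grip","cup"):
    for d in manip.tip_of(p,l): W=w(p,d["position"]);print("top",l,W.round(4),"tool",r0.inv().apply(W-o["position"]).round(4),round(d["conf"],2))
p=manip.camera("wrist");M=np.array(p["mount"])
for l in("reamer_tip","reamer_grip"):
    for d in manip.tip_of(p,l): print("wrist",l,(M@np.r_[d["position"],1])[:3].round(4),round(d["conf"],2))
E
```

```text
[0.39664448 0.28549008 0.41217843] [-0.02 -0.01 -0.72  1.84  0.11  1.13  1.  ] [-0.07243513  0.57166639 -0.6580868 ]
reamer_tip [0.5156 0.3157 0.128 ] tool [-0.0615  0.0062  0.3033] 0.79
reamer_tip [ 0.5998 -0.2746 -0.004 ] tool [ 0.0044 -0.5883  0.4267] 0.45
reamer_tip [ 0.343   0.1479 -0.0029] tool [ 0.1647 -0.1221  0.3899] 0.34
reamer_grip [0.425  0.2911 0.2515] tool [0.0048 0.0003 0.1632] 0.84
cup [ 0.601  -0.2767 -0.003 ] tool [ 0.0034 -0.5906  0.4258] 0.76
top reamer_tip [0.5168 0.3192 0.1229] tool [-0.0623  0.0094  0.3087] 0.68
top reamer_tip [ 0.3458  0.1483 -0.002 ] tool [ 0.1618 -0.1222  0.3897] 0.56
top reamer_grip [0.4277 0.2906 0.26  ] tool [ 0.0006 -0.0008  0.1554] 0.72
top cup [ 0.6016 -0.2743  0.0028] tool [ 0.0011 -0.5884  0.4204] 0.56
top cup [ 0.3729 -0.5025 -0.0032] tool [ 0.2674 -0.7647  0.3712] 0.41
wrist reamer_grip [ 0.0014 -0.0028  0.1591] 0.81
wrist reamer_grip [-0.0667 -0.333   0.3233] 0.28
```

View pics/s2.png

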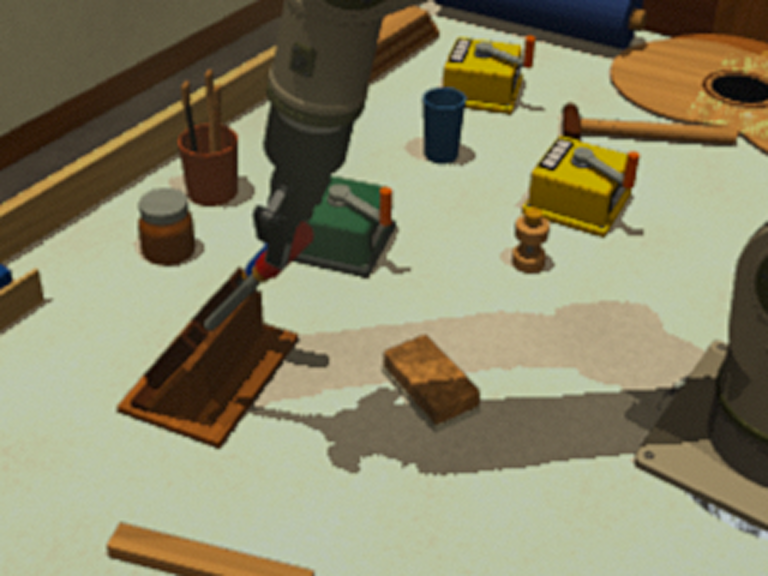

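Out of the bay: the tip is at about z = 0.125, above the mouth at 0.108. The bystanders are in place and the cup is at (0.601,-0.2745). Now I plan the placing in the cup.

```bash
cat >> h.py <<'E'
TT=np.array([-.062,.006,.306]); CUP=np.array([.601,-.2745,0])
UT=np.array([.0015,-.001,.159])-TT; UT/=np.linalg.norm(UT)
def place(psi,h,beta=.15,off=-.007):
    # rotation with reamer leaning beta, keeping tool y horizontal-ish; tip at height h
    u=RVf.apply(UT); hd=np.array([-np.cos(yaw),-np.sin(yaw),0])
    v=hd*np.sin(beta)+np.array([0,0,np.cos(beta)])
    c=np.cross(u,v); rot=R.from_rotvec(c/np.linalg.norm(c)*np.arccos(u@v))*RVf
    Z=R.from_euler('z',psi,degrees=True); rot=Z*rot; L=Z.apply(hd)
    return CUP+[0,0,h]+L*off-rot.apply(TT),rot
E
python3 - <<'E'
from sim import *
o=manip.get_obs();q0=o["joint_pos"];r0=R.from_quat(o["ee_rot"])
for psi in(-120,-90,-60,-35,0,30,60):
    q,e0,_=sim(q0,o["position"]+[.02,0,.08],r0,15); m=[np.min(np.minimum(q-LO,HI-q))];E=[e0]
    for h in(.2,.007): 
        pp=place(psi,h);q,e,f=sim(q,*pp,60); m.append(np.min(np.minimum(q-LO,HI-q)));E+=[e,f]
    print(psi,np.round(m,2),np.round(E,3),q.round(2),pp[0].round(3))
E
```

```text
-120 [0.5  0.38 0.75] [0. 0. 0. 0. 0.] [ 0.55  0.52 -0.12  1.4  -0.2   1.31  0.19] [ 0.601 -0.301  0.319]
-90 [0.5  0.25 0.61] [0. 0. 0. 0. 0.] [ 0.53  0.58 -0.15  1.31 -0.1   1.45  0.63] [ 0.614 -0.297  0.319]
-60 [0.5  0.16 0.53] [0. 0. 0. 0. 0.] [ 0.51  0.61 -0.19  1.26  0.03  1.53  1.07] [ 0.624 -0.288  0.319]
-35 [0.5  0.15 0.52] [0. 0. 0. 0. 0.] [ 0.49  0.61 -0.23  1.27  0.15  1.54  1.43] [ 0.627 -0.277  0.319]
0 [0.5  0.21 0.58] [0. 0. 0. 0. 0.] [ 0.47  0.57 -0.28  1.33  0.3   1.48  1.94] [ 0.624 -0.261  0.319]
30 [0.5  0.1  0.21] [0. 0. 0. 0. 0.] [ 0.46  0.51 -0.3   1.42  0.39  1.36  2.39] [ 0.614 -0.252  0.319]
60 [ 0.5  -0.    0.06] [0.    0.01  0.059 0.    0.   ] [ 1.11  0.81 -1.41  1.53  1.04  1.59  2.5 ] [ 0.601 -0.248  0.319]
```

```bash
python3 - <<'E'
from h import *
o=manip.get_obs();r0=R.from_quat(o["ee_rot"])
print(rel(o["position"]+[.02,0,.09],r0),rel(*place(-90,.2)))
E
```

```text
[0.0, 0.0, 0.0, -0.0377, -0.0044, -0.084] [-0.0064, 0.4039, 1.5737, -0.111, -0.6156, -0.0755]
```

Request:
{"name": "move_arm", "arguments": {
  "plan": [0,0,0,-0.02,-0.002,-0.042,0.01,0,0,0,-0.038,-0.004,-0.084,0.01,-0.006,0.404,1.574,-0.111,-0.616,-0.076,0.01,-0.006,0.404,1.574,-0.111,-0.616,-0.076,0.01,-0.006,0.404,1.574,-0.111,-0.616,-0.076,0.01,-0.006,0.404,1.574,-0.111,-0.616,-0.076,0.01,-0.006,0.404,1.574,-0.111,-0.616,-0.076,0.01,-0.006,0.404,1.574,-0.111,-0.616,-0.076,0.01,-0.006,0.404,1.574,-0.111,-0.616,-0.076,0.01,-0.006,0.404,1.574,-0.111,-0.616,-0.076,0.01,-0.006,0.404,1.574,-0.111,-0.616,-0.076,0.01,-0.006,0.404,1.574,-0.111,-0.616,-0.076,0.01]
}}

```text
clock: 18.12
position: [0.6144, -0.3003, 0.5116]
ee_rot: [0.624, 0.77, 0.063, -0.114]
ft_force: [0.6, -0.5, -0.9]
grip_width: 0.284
grasp_force: 67.5
```

```bash
python3 - <<'E'
from h import *
o=manip.get_obs(); print(o["position"],o["joint_pos"].round(2)); print(rel(*place(-90,.2)))
E
```

```text
[ 0.61444704 -0.30026368  0.51163895] [ 0.51  0.53 -0.14  0.97 -0.12  1.82  0.58]
[-0.0005, 0.0001, -0.0036, 0.003, 0.0004, 0.0007]
```

Above the cup. I'll check the tip against the cup before going down.

```bash
python3 - <<'E'
from h import *
o=manip.get_obs(); r0=R.from_quat(o["ee_rot"])
print("tip exp",(o["position"]+r0.apply(TT)).round(4),rel(*place(-90,.2)))
for c in("side","top"):
    p=manip.camera(c)
    if c=="side": save(p,"s3.png",(300,60,440,230),3.4)
    for l in("reamer_tip","reamer_grip","cup"):
        for d in manip.tip_of(p,l): W=w(p,d["position"]);print(c,l,W.round(4),"tool",r0.inv().apply(W-o["position"]).round(4),round(d["conf"],2))
p=manip.camera("wrist");M=np.array(p["mount"])
for l in("reamer_tip","reamer_grip","cup"):
    for d in manip.tip_of(p,l): t=(M@np.r_[d["position"],1])[:3]; print("wrist",l,t.round(4),(o["position"]+r0.apply(t)).round(4),round(d["conf"],2))
print(rel(*place(-90,.1)),rel(*place(-90,.007)))
E
```

```text
tip exp [ 0.6024 -0.2845  0.2   ] [-0.0005, 0.0001, -0.0036, 0.003, 0.0004, 0.0007]
side reamer_tip [ 0.6011 -0.2834  0.2003] tool [-0.0606  0.005   0.3061] 0.51
side reamer_grip [ 0.6014 -0.2602  0.3546] tool [0.0006 0.003  0.1625] 0.69
side reamer_grip [ 0.3664 -0.123   0.    ] tool [ 0.0862 -0.1807  0.5609] 0.15
side cup [ 0.6024 -0.2741 -0.0014] tool [-0.1033  0.0175  0.5031] 0.63
top reamer_tip [ 0.6008 -0.2797  0.1946] tool [-0.0585  0.0057  0.3125] 0.56
top reamer_grip [ 0.5983 -0.2569  0.3569] tool [0.0049 0.0006 0.1614] 0.43
top cup [ 0.6017 -0.273  -0.0048] tool [-0.103   0.0172  0.5067] 0.91
wrist reamer_tip [0.114  0.2782 0.5492] [ 0.8099 -0.0016 -0.0028] 0.52
wrist reamer_grip [1.000e-03 1.000e-04 1.555e-01] [ 0.5992 -0.2621  0.3616] 0.91
wrist reamer_grip [ 0.0825 -0.1758  0.5598] [ 0.372  -0.1258 -0.    ] 0.35
wrist cup [0.247  0.2677 0.5793] [0.7708 0.1293 0.0025] 0.69
wrist cup [-0.1096  0.0082  0.5018] [ 0.5947 -0.2823 -0.0014] 0.58
[0.0002, 0.0006, 0.0007, -0.026, 0.0046, 0.0977] [0.0002, 0.0006, 0.0007, -0.0496, 0.0087, 0.1875]
```

View pics/s3.png

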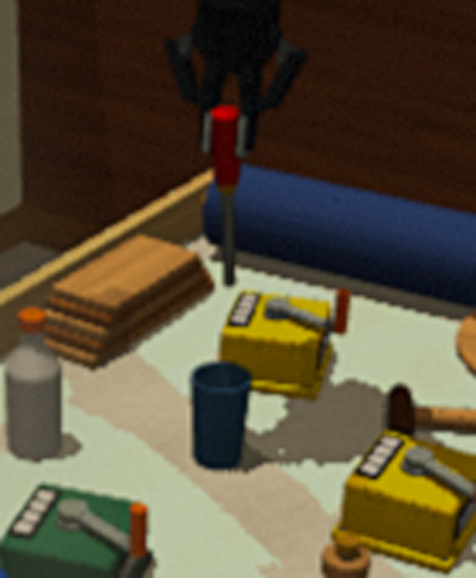

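Tip and cup agree within a few mm (side view: tip (228,285), cup (220,370)). Go down into the cup.

Request:
{"name": "move_arm", "arguments": {
  "plan": [0,0,0,-0.012,0.002,0.045,0.01,0,0,0,-0.024,0.004,0.09,0.01,0,0,0,-0.03,0.005,0.115,0.01,0,0,0,-0.037,0.006,0.14,0.01,0,0,0,-0.042,0.007,0.16,0.01,0,0,0,-0.046,0.008,0.175,0.01,0,0,0,-0.049,0.009,0.185,0.01,0,0,0,-0.049,0.009,0.185,0.01,0,0,0,-0.049,0.009,0.185,0.01]
}}

```text
clock: 19.85
position: [0.6148, -0.2979, 0.3215]
ee_rot: [0.623, 0.772, 0.063, -0.114]
ft_force: [0.7, 0.5, -1.5]
grip_width: 0.288
grasp_force: 67.9
```

```bash
python3 - <<'E'
from h import *
o=manip.get_obs(); r0=R.from_quat(o["ee_rot"]); print(o["ft_force"].round(1))
print("tip exp",(o["position"]+r0.apply(TT)).round(4),rel(*place(-90,.004)))
for c in("side","top"):
    p=manip.camera(c)
    for l in("reamer_grip","cup"):
        for d in manip.tip_of(p,l)[:2]: print(c,l,w(p,d["position"]).round(4),round(d["conf"],2))
E
```

```text
[ 0.7  0.5 -1.5]
tip exp [ 0.6034 -0.2822  0.0098] [0.0008, 0.0008, -0.0001, -0.0007, -0.0002, 0.0059]
side reamer_grip [ 0.6007 -0.2571  0.1679] 0.43
side cup [ 0.5993 -0.2746 -0.0054] 0.91
top reamer_grip [ 0.6016 -0.2561  0.1693] 0.54
top cup [ 0.6016 -0.273  -0.0017] 0.52
top cup [ 0.7629  0.135  -0.0011] 0.4
```

Request:
{"name": "move_arm", "arguments": {
  "plan": [0,0,0,-0.001,0,0.004,0.01,0,0,0,-0.001,0,0.004,0.01,0,0,0,-0.001,0,0.004,0.085,0,0,0,-0.001,0,0.004,0.085,0,0,0,-0.001,0,0.004,0.085,0,0,0,-0.001,0,0.004,0.085,0,0,0,-0.001,0,0.004,0.085,0,0,0,-0.001,0,-0.02,0.085,0,0,0,-0.001,0,-0.06,0.085,0,0,0,-0.001,0,-0.11,0.085,0,0,0,-0.001,0,-0.15,0.085,0,0,0,-0.001,0,-0.15,0.085]
}}

```text
clock: 21.65
position: [0.6294, -0.3354, 0.4689]
ee_rot: [0.623, 0.772, 0.064, -0.111]
ft_force: [-0.2, 0.4, 0.3]
grip_width: 0.994
grasp_force: 0.0
```

```bash
python3 - <<'E'
from h import *
o=manip.get_obs(); print(o["position"],o["joint_pos"].round(2),o["ft_force"].round(1))
p=manip.camera("side"); save(p,"s4.png",(240,100,480,260),3.2)
q=manip.camera("top")
for n,c in(("side",p),("top",q)):
    for l in("reamer_tip","reamer_grip","cup","lever_pivot","lever_post","counter"):
        for d in manip.tip_of(c,l)[:3]: print(n,l,w(c,d["position"]).round(4),round(d["conf"],2))
E
```

```text
[ 0.62942313 -0.33536974  0.46890168] [ 0.53  0.61 -0.12  0.95 -0.11  1.77  0.62] [-0.2  0.4  0.3]
side reamer_grip [ 0.6022 -0.2357  0.1576] 0.72
side reamer_grip [ 5.934e-01 -1.550e-02  5.000e-04] 0.6
side cup [ 0.5986 -0.2722 -0.0018] 0.62
side cup [0.5092 0.0013 0.1081] 0.2
side lever_pivot [ 0.6477 -0.4782  0.1075] 0.9
side lever_pivot [ 0.5951 -0.013   0.1079] 0.77
side lever_pivot [ 3.690e-01 -1.251e-01 -3.000e-04] 0.73
side lever_post [ 0.3016 -0.2512  0.1086] 0.61
side lever_post [ 0.512  -0.0024  0.1072] 0.56
side lever_post [ 0.5687 -0.4655  0.1074] 0.46
side counter [ 0.6508 -0.4748 -0.0048] 0.94
side counter [ 0.5917 -0.017   0.0032] 0.81
side counter [ 3.771e-01 -2.800e-01  2.000e-04] 0.62
top reamer_tip [ 0.5978 -0.2835  0.0028] 0.45
top reamer_grip [ 0.6024 -0.2332  0.1584] 0.67
top cup [ 5.990e-01 -2.727e-01 -3.000e-04] 0.8
top cup [0.5065 0.0045 0.112 ] 0.7
top lever_pivot [ 0.3798 -0.2762  0.1078] 0.96
top lever_pivot [ 0.5892 -0.0123  0.1086] 0.8
top lever_pivot [ 0.653  -0.4734  0.1051] 0.66
top lever_post [ 0.2994 -0.2528  0.107 ] 0.69
top lever_post [0.507  0.0011 0.113 ] 0.61
top counter [ 0.5953 -0.01   -0.0016] 0.93
top counter [ 0.3802 -0.2778  0.0053] 0.63
top counter [ 0.6449 -0.4752 -0.0051] 0.41
```

View pics/s4.png

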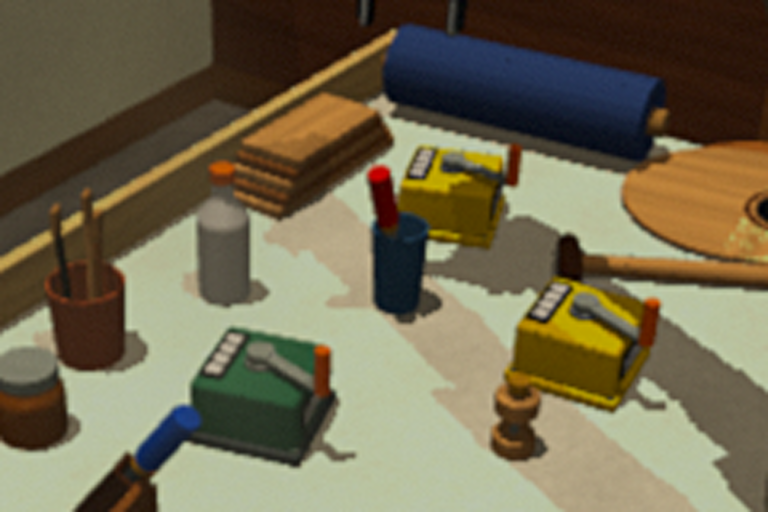

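The reamer stands in the blue cup, leaning on the rim (handle at (380,195) in the crop), cup upright, fingers clear. Next the green counter's lever: post at (322,370) in the crop, world about (0.509,0.002), pivot (0.594,-0.0125).

```bash
cat >> h.py <<'E'
PV=np.array([.594,-.0125]); th0=np.pi-.17; n=np.array([.3,-.954])
def push(phi,z,gap=0.): 
    th=th0+phi; c=PV+.085*np.array([np.cos(th),np.sin(th)])-n*(.019+gap); return np.r_[c,z],down(107.5)
E
python3 - <<'E'
from sim import *
o=manip.get_obs();q=o["joint_pos"]
print(rel(*push(0,.44,.016)),rel(*push(0,.268,.016)))
for W in(push(0,.44,.016),push(0,.268,.016),push(.5,.268),push(1,.268)): q,e,f=sim(q,*W);print(W[0].round(3),q.round(2),round(e,3),round(f,3))
E
```

```text
[-0.0336, -0.2593, -0.0925, 0.3694, -0.0453, 0.1255] [-0.0336, -0.2593, -0.0925, 0.3256, -0.0376, 0.2917]
[0.5   0.035 0.44 ] [ 0.13  0.07 -0.31  1.7   0.02  1.38  0.12] 0.0 0.0
[0.5   0.035 0.268] [ 0.12  0.21 -0.31  1.93  0.08  1.02  0.08] 0.0 0.0
[ 0.508 -0.022  0.268] [ 0.19  0.22 -0.27  1.91  0.07  1.02  0.2 ] 0.0 0.0
[ 0.531 -0.057  0.268] [ 0.23  0.27 -0.25  1.85  0.08  1.03  0.26] 0.0 0.0
```

Request:
{"name": "move_arm", "arguments": {
  "plan": [-0.034,-0.259,-0.093,0.369,-0.045,0.126,0,-0.034,-0.259,-0.093,0.369,-0.045,0.126,0,-0.034,-0.259,-0.093,0.369,-0.045,0.126,0,-0.034,-0.259,-0.093,0.369,-0.045,0.126,0,-0.034,-0.259,-0.093,0.369,-0.045,0.126,0,-0.034,-0.259,-0.093,0.369,-0.045,0.126,0,-0.034,-0.259,-0.093,0.369,-0.045,0.126,0,-0.034,-0.259,-0.093,0.369,-0.045,0.126,0,-0.034,-0.259,-0.093,0.369,-0.045,0.126,0]
}}

```text
clock: 23.48
position: [0.5006, 0.0331, 0.4395]
ee_rot: [0.592, 0.806, 0.0, 0.0]
ft_force: [-0.5, -0.1, 0.8]
grip_width: -0.0
grasp_force: 0.0
```

```bash
python3 - <<'E'
from h import *
o=manip.get_obs();r0=R.from_quat(o["ee_rot"]);print(o["position"],o["grip_width"])
print(rel(*push(0,.268,.016)))
p=manip.camera("wrist");M=np.array(p["mount"])
for l in("lever_pivot","lever_post"):
    for d in manip.tip_of(p,l)[:2]: t=(M@np.r_[d["position"],1])[:3]; print(l,(o["position"]+r0.apply(t)).round(4),round(d["conf"],2))
E
```

```text
[0.50062354 0.03313027 0.43948653] -0.00019754928464120063
[0.0005, 0.0002, -0.0021, 0.0024, -0.0003, 0.1715]
lever_pivot [ 0.5932 -0.0127  0.1105] 0.61
lever_post [ 0.2949 -0.2546  0.1075] 0.98
lever_post [0.5112 0.002  0.1084] 0.76
```

Request:
{"name": "move_arm", "arguments": {
  "plan": [0,0,0,0.002,0,0.06,0,0,0,0,0.002,0,0.12,0,0,0,0,0.002,0,0.171,0,0,0,0,0.002,0,0.171,0,0,0,0,0.002,0,0.171,0]
}}

```text
clock: 24.25
position: [0.5005, 0.0368, 0.2704]
ee_rot: [0.591, 0.806, 0.001, 0.001]
ft_force: [0.3, -0.3, -0.0]
grip_width: 0.004
grasp_force: 0.0
```

```bash
python3 - <<'E'
from h import *
o=manip.get_obs();print(o["position"],o["ft_force"].round(1))
for f in(0,.2,.4,.6,.8,.95,1.05): print(f,np.round(rel(*push(f,.268))[3:],3))
E
```

```text
[0.50051559 0.03678181 0.27044325] [ 0.3 -0.3 -0. ]
0 [-0.017 -0.001  0.002]
0.2 [-0.033 -0.007  0.002]
0.4 [-0.05  -0.01   0.002]
0.6 [-0.067 -0.01   0.002]
0.8 [-0.083 -0.006  0.002]
0.95 [-0.095 -0.001  0.002]
1.05 [-0.102  0.003  0.002]
```

Request:
{"name": "move_arm", "arguments": {
  "plan": [0,0,0,-0.017,-0.001,0.002,0,0,0,0,-0.033,-0.007,0.002,0,0,0,0,-0.05,-0.01,0.002,0,0,0,0,-0.067,-0.01,0.002,0,0,0,0,-0.078,-0.007,0.002,0,0,0,0,-0.087,-0.004,0.002,0,0,0,0,-0.087,-0.004,0.002,0,0,0,0,-0.087,-0.004,0.002,0]
}}

```text
clock: 25.25
position: [0.5216, -0.0471, 0.2663]
ee_rot: [0.591, 0.807, 0.0, -0.0]
ft_force: [-3.5, 2.7, 1.9]
grip_width: 0.006
grasp_force: 2.1
```

```bash
python3 - <<'E'
from h import *
o=manip.get_obs();r0=R.from_quat(o["ee_rot"]);print(o["position"],o["ft_force"].round(1),"along n",(o["ft_force"][:2]@n).round(2))
for f in(.85,.95,1.05,1.15): print(f,np.round(rel(*push(f,.268))[3:],3))
for c in("top","side"):
    p=manip.camera(c)
    for d in manip.tip_of(p,"lever_post")[:3]:
        W=w(p,d["position"]);print(c,W.round(4),"phi",np.round((np.arctan2(*(W[:2]-PV)[::-1])-th0)%6.283,3),np.linalg.norm(W[:2]-PV).round(3))
E
```

```text
[ 0.52158818 -0.04713045  0.26626435] [-3.5  2.7  1.9] along n -3.62
0.85 [-0.001  0.    -0.002]
0.95 [-0.009  0.004 -0.002]
1.05 [-0.016  0.008 -0.002]
1.15 [-0.023  0.013 -0.002]
top [ 0.5637 -0.4655  0.1144] phi 1.674 0.454
top [ 0.299  -0.2551  0.106 ] phi 0.858 0.382
side [ 0.5669 -0.4675  0.1033] phi 1.681 0.456
side [ 0.5283 -0.0665  0.1087] phi 0.858 0.085
side [ 0.2986 -0.2526  0.1092] phi 0.852 0.381
```

The lever is at about 0.85 rad with only the spring's force on it. Push on a little to the stop.

Request:
{"name": "move_arm", "arguments": {
  "plan": [0,0,0,-0.005,0.002,-0.001,0,0,0,0,-0.01,0.004,-0.001,0,0,0,0,-0.01,0.004,-0.001,0]
}}

```text
clock: 25.82
position: [0.5277, -0.0539, 0.2668]
ee_rot: [0.591, 0.807, -0.0, -0.002]
ft_force: [-8.6, 9.0, 2.1]
grip_width: -0.001
grasp_force: 5.5
```

Request:
{"name": "move_arm", "arguments": {
  "plan": [0,0,0,-0.002,0.001,0,0,0,0,0,-0.002,0.001,0,0]
}}

```text
clock: 26.08
position: [0.5286, -0.0544, 0.2667]
ee_rot: [0.59, 0.807, -0.0, -0.003]
ft_force: [-14.5, 12.9, 6.2]
grip_width: -0.003
grasp_force: 8.5
```

```bash
python3 - <<'E'
from h import *
o=manip.get_obs();print(o["position"],o["ft_force"].round(1))
p=manip.camera("side")
for d in manip.tip_of(p,"lever_post")[:3]:
    W=w(p,d["position"]);print(W.round(4),"phi",np.round((np.arctan2(*(W[:2]-PV)[::-1])-th0)%6.283,3),np.linalg.norm(W[:2]-PV).round(3))
E
```

```text
[ 0.52862806 -0.05438347  0.26667147] [-14.5  12.9   6.2]
[ 0.5325 -0.0725  0.107 ] phi 0.942 0.086
[ 0.2997 -0.2512  0.1091] phi 0.851 0.379
[ 0.5652 -0.4666  0.1077] phi 1.677 0.455
```

At the stop (force well above the spring's, angle about 0.94). Lift off so the lever springs back.

Request:
{"name": "move_arm", "arguments": {
  "plan": [0,0,0,0.006,-0.002,0,0,0,0,0,0.012,-0.004,-0.05,0,0,0,0,0.012,-0.004,-0.11,0,0,0,0,0.012,-0.004,-0.17,0,0,0,0,0.012,-0.004,-0.17,0,0,0,0,0.012,-0.004,-0.17,0,0,0,0,0.012,-0.004,-0.17,0,0,0,0,0.012,-0.004,-0.17,0,0,0,0,0.012,-0.004,-0.17,0,0,0,0,0.012,-0.004,-0.17,0]
}}

```text
clock: 27.42
position: [0.5228, -0.0469, 0.4372]
ee_rot: [0.591, 0.807, 0.0, -0.0]
ft_force: [-0.9, 0.6, 0.4]
grip_width: 0.0
grasp_force: 0.0
```

```bash
python3 - <<'E'
from h import *
o=manip.get_obs();print(o["position"],o["ft_force"].round(1))
for c in("side","top"):
  p=manip.camera(c)
  if c=="side": save(p,"s5.png",(240,100,480,260),3.2)
  for l in("lever_post","reamer_tip","reamer_grip","cup"):
    for d in manip.tip_of(p,l)[:3]:
      W=w(p,d["position"]);print(c,l,W.round(4),round(d["conf"],2))
E
```

```text
[ 0.52280282 -0.04691815  0.43724105] [-0.9  0.6  0.4]
side lever_post [ 0.2987 -0.2537  0.1111] 0.75
side lever_post [7.649e-01 1.310e-01 5.000e-04] 0.7
side lever_post [ 0.5612 -0.4676  0.105 ] 0.53
side reamer_grip [ 0.6026 -0.2378  0.1575] 0.73
side cup [ 6.027e-01 -2.713e-01 -1.000e-04] 0.97
side cup [0.5591 0.2793 0.001 ] 0.63
side cup [ 0.7652 -0.1768 -0.0028] 0.38
top lever_post [ 0.2978 -0.2557  0.1076] 0.77
top lever_post [ 0.5638 -0.4631  0.1091] 0.61
top lever_post [0.505  0.0054 0.114 ] 0.38
top reamer_tip [ 0.5998 -0.2809  0.003 ] 0.7
top reamer_grip [ 0.6019 -0.2335  0.1598] 0.46
top cup [ 5.993e-01 -2.741e-01 -3.000e-04] 0.54
top cup [ 0.3799  0.4756 -0.0019] 0.23
```

View pics/s5.png

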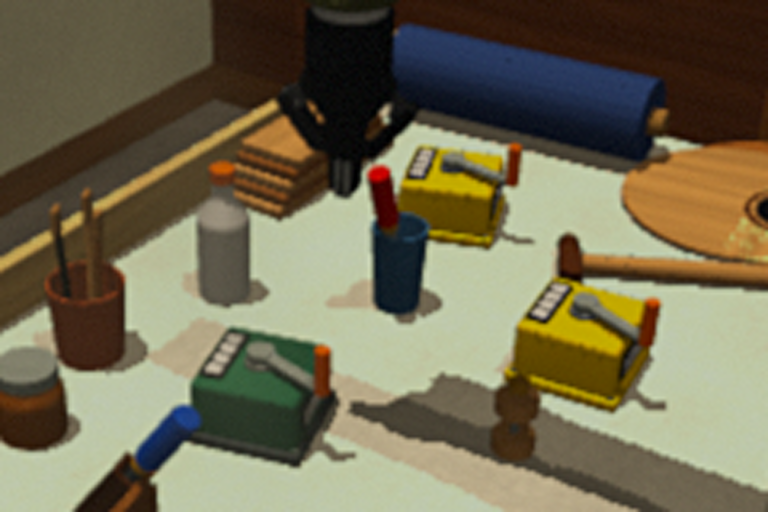

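The lever is back at rest (post at (322,370), as before), the reamer stands in the upright cup at (385,240), and the gripper is clear of everything. Hand in.

```bash
python3 -c "
from workcell import manip
print(manip.hand_in())"
```

```text
the job is handed in; nothing more can be done
None
```

The red-handled reamer stands handle up in the blue cup, let go. The green counter's lever was swung to its stop and has sprung back, and the job is handed in at about 27 s; the hand-in returned no verdict.

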